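# Inspect a carved stamp at the marked focal height

### The arm

A 6-joint arm with a two-finger parallel gripper is mounted at the origin on the work surface. World frame = base frame: x ahead of the robot, y to its left, z up, the work surface at z = 0. Lengths are in m, angles in degrees, forces in N, time in s.
With the tool pointing down it reaches from about 0.375 to 0.9 m from the base axis. Payload 3.1 kg.
Tool frame: the origin (TCP) lies midway between the tips of the shut fingers; the grasp point (between the pads) lies 19 mm behind it; z points along the fingers, y is the direction in which the jaws open and shut (so a half turn about z gives the same grasp; the last joint's range is limited). The gripper opens to 87 mm and grips with 3 to 60 N. Pads are 19 mm wide; open, the fingers measure 117 mm over their backs; the gripper's body (75 mm by 190 mm) begins 51 mm behind the grasp point.
Start: joints at [62.481, 30.224, 82.088, -0, 67.689, -10.227], TCP at [0.186, 0.597, 0.223] pointing down, gripper open.
Joint ranges: [-176.69, 176.69], [-43.24, 126.21], [12.49, 139.97], [-82, 262], [0, 151.66], [-163.58, 163.58]. Speed limits (degrees/s): [159.86, 159.86, 180, 180, 180, 180].

### API

Orientations are given as a 3x3 rotation matrix whose columns are the frame's x, y, z axes.
In Python, from rig import bot, capture, get_calibration gives the robot as it stands.
- The arm moves only by the tool play_rows, never from a script. Its arguments are lists of equal length, an entry for each row: "fingers": the closure in counts, from 0 (fully open) to 255 (shut); "linear": the shift along the tool's x, y, z in mm, a list of three; "rot": the turn, a rotation vector about the tool's x, y, z in degrees, a list of three. A call has 1 to 20 rows; each row is the pose to reach, as a shift and turn from the pose commanded when the call began, along the tool's axes at that moment; what a row does not reach only later rows make up. A row lasts 1/10 s, in which the tool goes at most 50 mm and 8.59 degrees, less where a joint would pass 70% of its speed; a pose out of reach is approached as far as the arm can. A call with a gripper value outside its range is refused whole. The fingers move at their own pace and stop on an object; the grip force is fixed at half the most. Time passes only in rows, so rows that repeat a pose let the fingers close. It gives the time, the measured TCP pose, the force and the opening at its end, in the units of the state.
- bot.read_state(): the state, without advancing time (a new reading comes with each control period).
- capture(name): name is "side" or "top" or "wrist"; returns the picture (480x640x3 uint8, red, green, blue); there is no depth.
- get_calibration(name): a dict with "vfov" (degrees; the focal length in pixels is half the picture's height over the tangent of half this angle, whatever the lens; pixels are square), "cx", "cy" (the principal point, pixels), "camera_from_world" (4x4, takes a point from world to camera coordinates). Camera axes: x right, y down, z forward; pixel columns grow to the right and rows downward; lengths in m; the calibration is good to about 2 mm. A picture is of the moment at which its call begins: read the wrist's pose just before it. get_calibration takes no time and is no camera call; for the wrist camera it gives the pose at the moment of the call.
- bot.hand_in(): hands the job in, once; it reports no verdict.
The state is a dict: "time_s": time; "joint_positions": joint angles; "qvel": joint speeds; "tau": joint torques, N m; "position": TCP position; "tcp_rot": TCP orientation; "force": force on the tool from outside, world axes, zero at the start; "moment": the same for the moment, N m; "opening": opening from 0.0 (shut) to 1.0 (fully open).
Only numpy, scipy, OpenCV 4.12 (cv2) and the standard library are available. Lean on these libraries where they do the work, as an engineer would, in place of code of your own. Each camera call takes 0.05 s, during which the arm holds its last target.

### The job

Pull the sprung knob of the focus gauge on the wooden stand up to its stop and leave it there, so that its top marks the focal height. Then pick up the reading lens by its handle and hold it level and still, centred over the round carved stamp, with the lens at the height of the raised knob's top, and finish while still holding it there, resting on nothing. Leave the two stamps and everything else on the table where they are.

Things in the scene. Friction and masses are not known exactly. Their poses are not given: they have to be found in the camera images.
- stand: fixed light wooden board, 130 mm (its x) by 210 mm (its y) by 12 mm thick, lying flat on the table; origin at the centre of its underside, z up. It carries the focus gauge (knob axis at x = +30, y = 0 mm in its frame) and two loose stamps, near (-15, +68) and (-15, -68) mm, either stamp on either side. Its place and yaw (up to about 0.35 rad) vary
- gauge (a joint): lift of the gauge knob in m, straight up: 0 is fully down, 0.045 is at its upper stop; starts between 0 and 0.012. A weak spring (25 N/m) pulls it down, but a friction brake (2.5 N) holds it wherever it is left; pulling it up takes about 3 to 4.5 N
- gauge_top (a point): centre of the flat top of the steel gauge knob, axes as the stand's. The knob is an upright cylinder 23 mm in diameter and 22 mm tall on a thin 9 mm pin which slides in a dark steel sleeve (18 mm diameter, reaching 30 mm above the table). The top is 67 mm above the table with the gauge down and 112 mm with it at its stop
- round_stamp: round carved wooden stamp, 40 mm in diameter, 10 mm thick, petals on its top, lying loose on the stand; origin at the centre of its underside (12 mm above the table)
- square_stamp: square carved wooden stamp, 38 mm by 38 mm by 10 mm, lying loose on the stand; origin at the centre of its underside; not the one to look at
- lens: reading lens lying flat on the table, left or right, about 110 g: glass in a steel ring (77 mm outer diameter, 9 thick); square wooden handle 22 mm wide (y), 22 high, 110 long (x from -79 to +31 mm). Origin on the handle's underside, near the centre of mass, a good grip place; x runs along the handle to the glass, z up. Yaw within 0.35 rad of world x, glass away from the robot
- lens_center (a point): centre of the glass, at half its thickness: 85 mm along x and 11 mm up from the lens's origin; same axes as the lens; z is the optical axis
- paste_brush: flat paste brush lying on the table, about 155 mm long, 50 mm wide at the bristles, up to 14 mm high, on the side where the lens is not; origin on the underside, x towards the bristles; leave alone
- ink_jar: small glass jar with black lid, 40 mm diameter, 42 mm tall, between robot and stand; origin at the centre of its underside; leave alone
- white_box: open white plastic box 90 by 70 by 40 mm, behind and left of the stand; origin at the centre of its underside; leave alone
- wax_stub: wax stub, 34 mm diameter, 26 mm tall, behind the stand; origin at the centre of its underside; leave alone
- weight: dark steel cylinder, 50 mm diameter, 35 mm tall, behind and right of the stand; origin at the centre of its underside; leave alone
- steel_rule: flat steel rule 200 by 20 by 4 mm, far right; origin at the centre of its underside, long side along its y; leave alone
- glue_bottle: white bottle, 44 mm diameter, 60 mm tall, far left; origin at the centre of its underside; leave alone
Not all that is in view belongs to the job. Of the things that look like the lens, take the one that is nearest to the robot's base at the start.

How it is judged:
By the outcome, as a careful person would: the job done as asked, in the order asked, and still so for the second after the job is handed in, while the arm keeps its last pose, push and grip.
It also fails if it takes over 51 s, if anything falls off the work surface, if the arm or the gripper's body presses on something with over 40 N, if the wrist force passes 120 N, or if a joint passes its speed limit or range.

## Working session

There is one attempt and no reset: what is moved stays moved. The work goes in short steps, Python scripts to look and compute and a tool call to move; the robot and the scene stay as the last step left them, time stands still between calls to the robot, and variables do not carry over. Pictures are saved under pics/ and viewed, and the job is handed in when it is done.

Besides the shell and the picture viewer there is one more tool, called in YAML: its name, and indented under it one key for each argument. play_rows: Moves the arm, as the interface text tells. Its arguments: {"type":"object","properties":{"fingers":{"type":"array"},"linear":{"type":"array"},"rot":{"type":"array"}},"required":["fingers","linear","rot"]}

```bash
ls; mkdir -p pics
python3 - <<'E'
from rig import bot, capture, get_calibration
import cv2, json
s=bot.read_state(); print(s)
for n in ["side","top","wrist"]:
    c=get_calibration(n); print(n,c)
    cv2.imwrite(f"pics/{n}0.png",capture(n)[:,:,::-1])
E
```

```text
pics
{'time_s': 0.0, 'joint_positions': array([ 6.24815113e+01,  3.02791830e+01,  8.21578559e+01, -2.49264541e-03,
        6.76863549e+01, -1.02263708e+01]), 'qvel': array([ 0.11402661, -0.13254611,  0.00433381,  0.08836764,  0.11065015,
        0.15487929]), 'tau': array([ 4.67739119e-04, -4.40041888e+01, -1.76588684e+01,  6.31766533e-02,
        5.81886142e-02, -1.81299079e-04]), 'position': array([0.18540634, 0.59609687, 0.22156113]), 'tcp_rot': array([[-9.54806458e-01,  2.97226694e-01, -9.59356873e-04],
       [ 2.97228045e-01,  9.54804572e-01, -1.92856493e-03],
       [ 3.42777350e-04, -2.12655401e-03, -9.99997680e-01]]), 'force': array([ 0.606617  , -1.07775657,  0.37673032]), 'moment': array([ 0.00549106, -0.02935632, -0.00551116]), 'opening': 0.9959839498304386}
side {'vfov': 50.17028468360083, 'cx': 315.6310018549441, 'cy': 244.55874301714496, 'camera_from_world': array([[ 0.88109921, -0.47257379,  0.01838997, -0.44940857],
       [-0.27506189, -0.54370067, -0.7929253 ,  0.23605305],
       [ 0.38471435,  0.69358748, -0.60904128,  1.32715096],
       [ 0.        ,  0.        ,  0.        ,  1.        ]])}
top {'vfov': 42.9027688889953, 'cx': 326.22781221761204, 'cy': 240.40239994092548, 'camera_from_world': array([[ 0.00769461, -0.99984157,  0.01605061,  0.07171292],
       [-0.98491118, -0.0103529 , -0.17275067,  0.55135685],
       [ 0.17288947, -0.01447917, -0.9848348 ,  1.68557691],
       [ 0.        ,  0.        ,  0.        ,  1.        ]])}
wrist {'vfov': 65.30220187339837, 'cx': 325.13402278340766, 'cy': 239.44916980883028, 'camera_from_world': array([[ 0.29686897,  0.95491613, -0.00199759, -0.6239991 ],
       [ 0.91087422, -0.28254778,  0.30079048, -0.03761008],
       [ 0.28666526, -0.09111492, -0.95368816,  0.39213826],
       [ 0.        ,  0.        ,  0.        ,  1.        ]])}
```

View pics/top0.png

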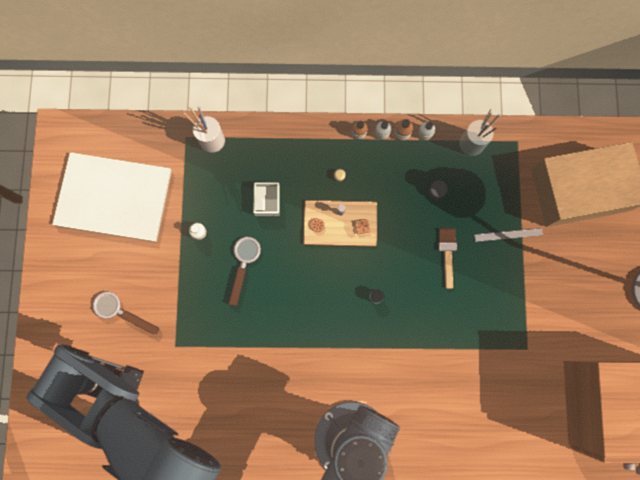

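View pics/side0.png

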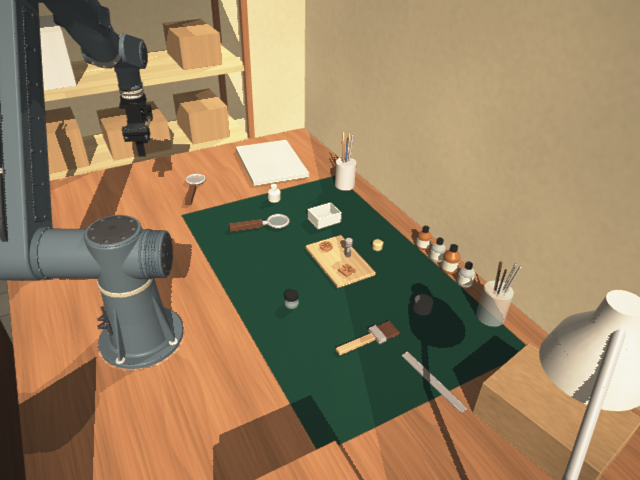

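View pics/wrist0.png

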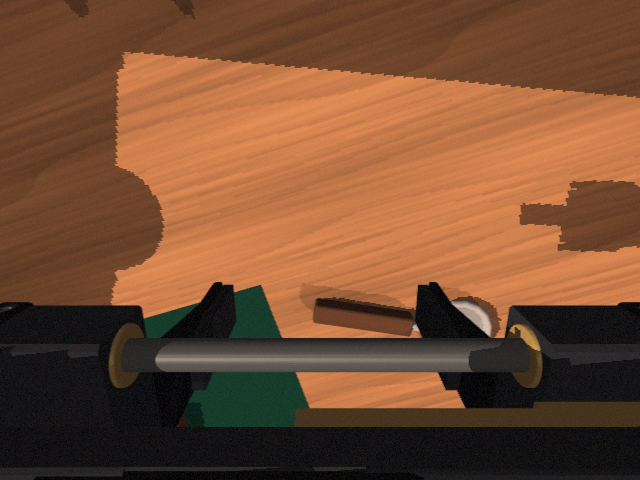

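The top view shows two lens-like objects, one on the mat near (243,270) and one off the mat near (125,312). The stand is near (340,223) and its knob near (341,209). Next I'll locate these in world coordinates and zoom in on the stamps.

```bash
cat > h.py <<'E'
import numpy as np, cv2
from rig import bot, capture, get_calibration
def K(c):
    f=240/np.tan(np.radians(c["vfov"]/2)); return f
def ray(c,uv):
    M=np.array(c["camera_from_world"]);R=M[:3,:3];t=M[:3,3];f=K(c)
    d=R.T@np.array([(uv[0]-c["cx"])/f,(uv[1]-c["cy"])/f,1.]); return -R.T@t,d/np.linalg.norm(d)
def atz(c,uv,z):
    o,d=ray(c,uv); return o+d*(z-o[2])/d[2]
def proj(c,p):
    M=np.array(c["camera_from_world"]);q=M[:3,:3]@np.asarray(p)+M[:3,3];f=K(c)
    return np.array([f*q[0]/q[2]+c["cx"],f*q[1]/q[2]+c["cy"]])
def tri(obs):
    A=np.zeros((3,3));b=np.zeros(3)
    for c,uv in obs:
        o,d=ray(c,uv);P=np.eye(3)-np.outer(d,d);A+=P;b+=P@o
    p=np.linalg.solve(A,b); return p,[np.linalg.norm((np.eye(3)-np.outer(ray(c,uv)[1],ray(c,uv)[1]))@(p-ray(c,uv)[0])) for c,uv in obs]
def crop(src,dst,x0,y0,w,h,s):
    im=cv2.imread(src)[y0:y0+h,x0:x0+w]; cv2.imwrite(dst,cv2.resize(im,None,fx=s,fy=s,interpolation=cv2.INTER_CUBIC))
E
python3 - <<'E'
from h import *
np.set_printoptions(precision=4,suppress=True)
c=get_calibration("top")
for n,uv,z in [("A ring",(247,250),.011),("A butt",(235,303),.02),("B ring",(107,305),.011),("B butt",(157,330),.02),("stand",(340,223),.012),("knob",(341,209),.067),("box",(266,199),.02),("jar",(376,296),.042)]:
    p=atz(c,uv,z);print(n,p,np.hypot(p[0],p[1]))
crop("pics/top0.png","pics/tc.png",295,190,90,65,8)
crop("pics/top0.png","pics/tc2.png",220,225,60,85,7)
crop("pics/side0.png","pics/sc.png",300,225,90,65,8)
E
```

```text
A ring [0.5266 0.3045 0.011 ] 0.608256627753234
A butt [0.3732 0.3327 0.02  ] 0.49999266529849845
B ring [0.365 0.695 0.011] 0.7849910017703177
B butt [0.296  0.5479 0.02  ] 0.6227627925016883
stand [0.6088 0.0365 0.012 ] 0.609855806392298
knob [0.6379 0.0359 0.067 ] 0.6389559471656707
box [0.6761 0.2527 0.02  ] 0.7217676033782142
jar [ 0.3948 -0.0642  0.042 ] 0.3999481664882146
```

View pics/tc.png

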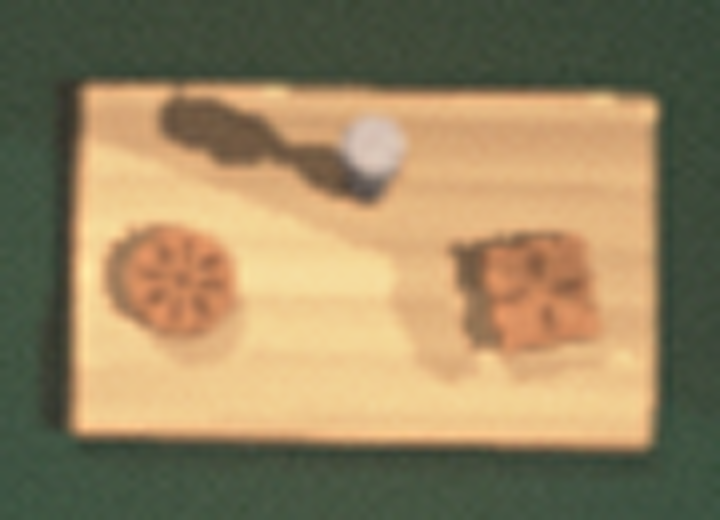

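View pics/sc.png

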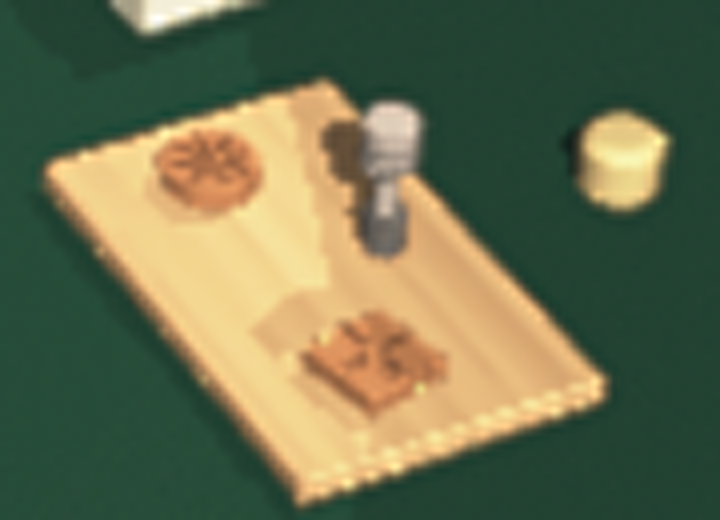

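View pics/tc2.png

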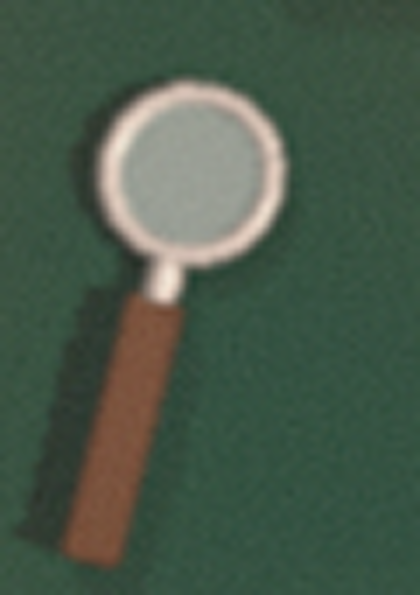

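```bash
cat > m1.py <<'E'
from h import *
np.set_printoptions(precision=4,suppress=True)
t=get_calibration("top");s=get_calibration("side")
T=lambda u,v,k=8,o=(295,190):((u+.5)/k-.5+o[0],(v+.5)/k-.5+o[1])
S=lambda u,v:((u+.5)/8-.5+300,(v+.5)/8-.5+225)
print("knob",tri([(t,T(374,143)),(s,S(394,113))]))
print("rstamp",tri([(t,T(183,280)),(s,S(212,158))]), atz(t,T(183,280),.022),atz(s,S(212,158),.022))
print("sq",tri([(t,T(541,292)),(s,S(376,350))]))
cs=[atz(t,T(*p),.012) for p in [(80,82),(658,95),(652,448),(72,437)]]
print("corners",cs,np.mean(cs,axis=0))
for a,b in [(0,1),(3,2)]:
    d=cs[a]-cs[b];print(np.linalg.norm(d),np.arctan2(-d[0],d[1]))
L=[atz(t,T(u,v,7,(220,225)),z) for u,v,z in [(193,175,.0155),(93,558,.022),(157,300,.022)]]
print(L,np.arctan2(L[0][1]-L[1][1],L[0][0]-L[1][0]))
w=get_calibration("wrist");M=w["camera_from_world"];st=bot.read_state();R=st["tcp_rot"]
print("cam in tool",R.T@(-M[:3,:3].T@M[:3,3]-st["position"]),"axes",R.T@M[:3,:3].T)
E
python3 m1.py
```

```text
knob (array([0.6412, 0.0352, 0.0735]), [np.float64(0.0002475949185676704), np.float64(0.00024759491856784664)])
rstamp (array([0.6018, 0.1021, 0.0199]), [np.float64(1.8664653207911988e-05), np.float64(1.8664653207734192e-05)]) [0.6014 0.1021 0.022 ] [0.6004 0.0998 0.022 ]
sq (array([ 0.5991, -0.0277,  0.0196]), [np.float64(0.000230046755532263), np.float64(0.00023004675553214184)])
corners [array([0.6769, 0.1406, 0.012 ]), array([ 0.6745, -0.0713,  0.012 ]), array([ 0.5432, -0.0682,  0.012 ]), array([0.5451, 0.1417, 0.012 ])] [0.6099 0.0357 0.012 ]
0.21187453480351665 -0.011485434444533664
0.20989183819790103 -0.008830727149078703
[array([0.5271, 0.3036, 0.0155]), array([0.3694, 0.3383, 0.022 ]), array([0.4744, 0.3159, 0.022 ])] -0.21702484043924447
cam in tool [ 0.0822  0.0001 -0.1624] axes [[ 0.0004 -0.9536 -0.3011]
 [ 1.      0.0004  0.0001]
 [ 0.0001 -0.3011  0.9536]]
```

```bash
cat >> h.py <<'E'
def go(target, az=None):
    s=bot.read_state();R=s["tcp_rot"];d=R.T@(np.asarray(target)-s["position"])*1000
    a=np.degrees(np.arctan2(R[1,1],R[0,1]))
    tilt=np.degrees(np.arccos(-R[2,2]))
    # rotation to level tool with jaw azimuth az
    from scipy.spatial.transform import Rotation as Ro
    if az is None: az=a
    r=np.radians(az);y=np.array([np.cos(r),np.sin(r),0]);z=np.array([0,0,-1.]);x=np.cross(y,z)
    rv=Ro.from_matrix(R.T@np.column_stack([x,y,z])).as_rotvec(degrees=True)
    print("t",s["time_s"],"pos",s["position"],"az",a,"tilt",tilt,"F",s["force"],"open",s["opening"]);print("linear",d,"rot",rv)
E
python3 - <<'E'
from h import *
np.set_printoptions(precision=4,suppress=True)
go([.641,.035,.2],77.6)
E
```

```text
t 0.15 pos [0.1855 0.5963 0.2218] az 72.70745898589274 tilt 0.09722458828849063 F [ 0.2272 -0.3904 -0.3439] open 1.0030458250707437
linear [-601.7792 -400.4406   22.2569] rot [-0.0948 -0.0216 -4.8926]
```

play_rows:
  fingers: [0,0,0,0,0,0,0,0,0,0,0,0,0,0,0,0,0,0,0,0]
  linear:
    - [-20,-13,0]
    - [-55,-37,2]
    - [-95,-63,4]
    - [-135,-90,5]
    - [-175,-117,6]
    - [-215,-143,8]
    - [-255,-170,10]
    - [-295,-197,11]
    - [-335,-223,12]
    - [-375,-250,14]
    - [-415,-276,16]
    - [-455,-303,17]
    - [-495,-330,18]
    - [-535,-356,20]
    - [-570,-379,21]
    - [-590,-393,22]
    - [-602,-400,22]
    - [-602,-400,22]
    - [-602,-400,22]
    - [-602,-400,22]
  rot:
    - [0,0,0]
    - [0,0,-1]
    - [0,0,-1]
    - [0,0,-1]
    - [0,0,-2]
    - [0,0,-2]
    - [0,0,-2]
    - [0,0,-2]
    - [0,0,-3]
    - [0,0,-3]
    - [0,0,-3]
    - [0,0,-3]
    - [0,0,-4]
    - [0,0,-4]
    - [0,0,-5]
    - [0,0,-5]
    - [0,0,-5]
    - [0,0,-5]
    - [0,0,-5]
    - [0,0,-5]

```text
time_s: 2.15
position: [0.6404, 0.0375, 0.2005]
tcp_rot: [[-0.977, 0.211, -0.001], [0.211, 0.977, 0.001], [0.002, 0.0, -1.0]]
force: [-0.3, 0.2, 0.4]
opening: 1.0
```

```bash
cat > look.py <<'E'
from h import *
import sys,pickle
n=sys.argv[1]
np.set_printoptions(precision=4,suppress=True)
s=bot.read_state();c=get_calibration("wrist");im=capture("wrist")
cv2.imwrite(f"pics/{n}.png",im[:,:,::-1]);pickle.dump(c,open(f"{n}.pkl","wb"))
print("t",s["time_s"],"pos",s["position"],"F",s["force"],"open",s["opening"])
E
python3 look.py w1
```

```text
t 2.15 pos [0.6404 0.0375 0.2005] F [-0.2748  0.227   0.4358] open 0.9996429284082871
```

View pics/w1.png

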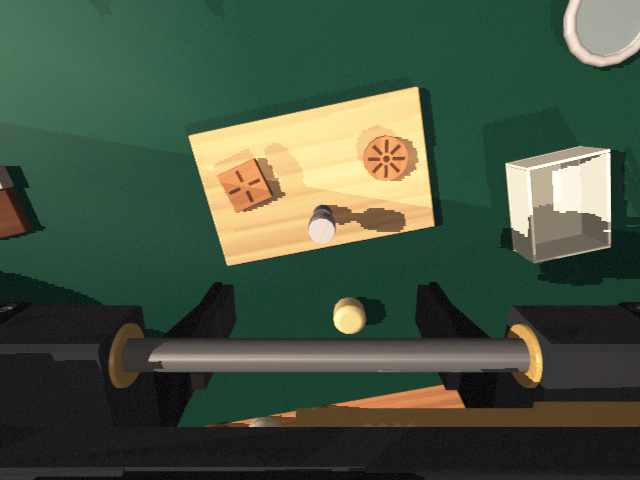

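Round stamp's top centre is at about (386,158), the knob's top centre at (322,231), and the lens ring is at upper right.

Run:
```python
from h import *
import pickle
np.set_printoptions(precision=4,suppress=True)
w=pickle.load(open("w1.pkl","rb"));t=get_calibration("top");s=get_calibration("side")
T=lambda u,v,k=8,o=(295,190):((u+.5)/k-.5+o[0],(v+.5)/k-.5+o[1])
S=lambda u,v:((u+.5)/8-.5+300,(v+.5)/8-.5+225)
print(tri([(w,(322,231)),(t,T(374,143)),(s,S(394,113))]),tri([(w,(322,231)),(t,T(374,143))]),atz(w,(322,231),.07))
print(tri([(w,(386,158)),(t,T(183,280)),(s,S(212,158))]),atz(w,(386,158),.022))
cs=[atz(w,p,.012) for p in [(434,226),(228,265),(189,135),(418,88)]];print(cs,np.mean(cs,0))
for z in (.067,.07,.073,.076,.079): print(z,proj(w,[.6412,.0352,z]))
crop("pics/w1.png","pics/w1c.png",290,110,150,150,5)
go([.640,.0355,.14])
```

```text
(array([0.6413, 0.035 , 0.0737]), [np.float64(0.00038396109560544754), np.float64(0.0004514180635385481), np.float64(7.109155174195471e-05)]) (array([0.6375, 0.0358, 0.0884]), [np.float64(7.171528960937225e-05), np.float64(7.171528960962059e-05)]) [0.6426 0.0345 0.07  ]
(array([0.6019, 0.102 , 0.0199]), [np.float64(0.000331277587906491), np.float64(0.00015615889185229483), np.float64(0.00018206080333962017)]) [0.6019 0.1015 0.022 ]
[array([0.6769, 0.1378, 0.012 ]), array([ 0.6737, -0.0694,  0.012 ]), array([ 0.5454, -0.0677,  0.012 ]), array([0.5499, 0.1399, 0.012 ])] [0.6115 0.0352 0.012 ]
0.067 [322.5443 228.1662]
0.07 [322.5205 229.1662]
0.073 [322.4963 230.1852]
0.076 [322.4716 231.2237]
0.079 [322.4465 232.2823]
t 2.2 pos [0.6405 0.0375 0.2006] az 77.81274406706113 tilt 0.0616501227894966 F [ 0.1105 -0.1527 -0.2166] open 0.995815787066272
linear [ 0.0127 -2.0739 60.6381] rot [ 0.0106 -0.0607  0.    ]
```

View pics/w1c.png

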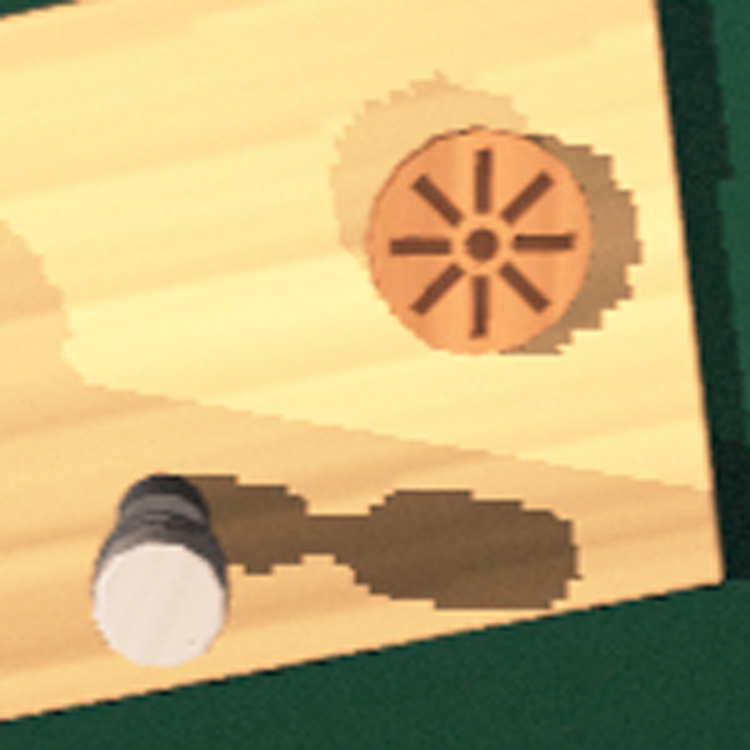

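play_rows:
  fingers: [0,0,0,0,0,0]
  linear:
    - [0,-1,20]
    - [0,-2,50]
    - [-1,-2,70]
    - [-1,-2,75]
    - [-1,-2,75]
    - [-1,-2,75]
  rot:
    - [0,0,0]
    - [0,0,0]
    - [0,0,0]
    - [0,0,0]
    - [0,0,0]
    - [0,0,0]

```text
time_s: 2.8
position: [0.6429, 0.0342, 0.1268]
tcp_rot: [[-0.977, 0.212, 0.002], [0.212, 0.977, -0.0], [-0.002, 0.0, -1.0]]
force: [-0.0, 0.7, 0.5]
opening: 0.997
```

```bash
python3 look.py w2
python3 - <<'E'
from h import *
crop("pics/w2.png","pics/w2c.png",230,150,200,160,4)
go([.641,.035,.043],77.6)
E
```

```text
t 2.8 pos [0.6429 0.0342 0.1268] F [-0.0196  0.7241  0.4956] open 0.9973154944666118
t 2.85 pos [0.64310444 0.03399968 0.12705732] az 77.74151765302737 tilt 0.15675536499063114 F [-0.12485204  0.75333681 -0.19367549] open 1.0002492957173312
linear [ 2.49781093  0.50920111 84.0509656 ] rot [0.01484419 0.15605098 0.14149761]
```

View pics/w2c.png

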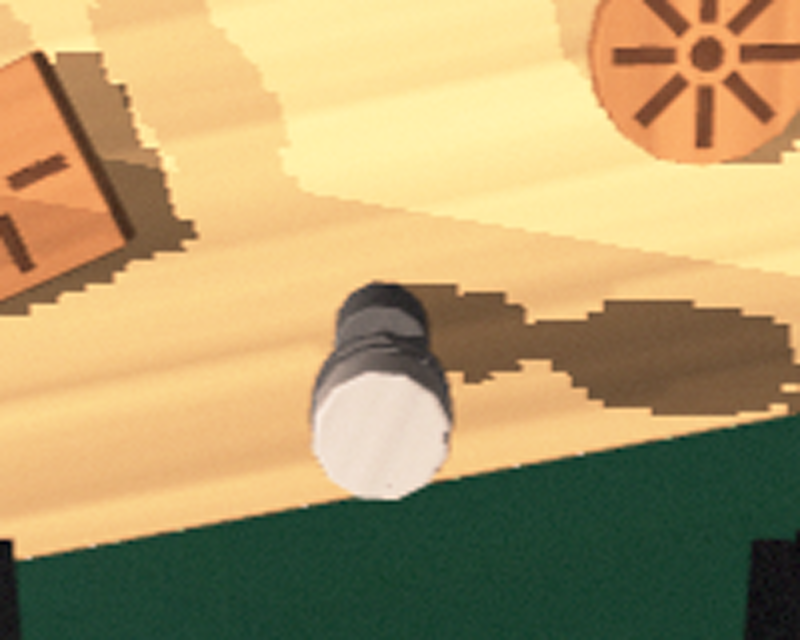

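Run:
```python
from h import *
import pickle
np.set_printoptions(precision=4,suppress=True)
w=pickle.load(open("w1.pkl","rb"));w2=pickle.load(open("w2.pkl","rb"))
t=get_calibration("top");s=get_calibration("side")
T=lambda u,v,k=8,o=(295,190):((u+.5)/k-.5+o[0],(v+.5)/k-.5+o[1])
S=lambda u,v:((u+.5)/8-.5+300,(v+.5)/8-.5+225)
k1,k2=(321.6,230.2),(324.9,258.4)
print(tri([(w,k1),(w2,k2)]),tri([(w,k1),(w2,k2),(t,T(374,143)),(s,S(394,113))]))
for z in (.067,.07,.073,.076):print(atz(w,k1,z),atz(w2,k2,z))
print("stamp",tri([(w,(386,158)),(w2,(406.4,163.4))]))
for z in (.02,.022,): print(atz(w,(386,158),z),atz(w2,(406.4,163.4),z))
print("diam ",np.linalg.norm(atz(w2,(230+313/4,258),.073)-atz(w2,(230+449/4,258),.073)))
```

```text
(array([0.6406, 0.0346, 0.0747]), [np.float64(3.208457205948912e-05), np.float64(3.2084572059508555e-05)]) (array([0.6409, 0.0347, 0.0739]), [np.float64(0.0002224179365792643), np.float64(0.0002637348694966358), np.float64(0.0005424058778393046), np.float64(0.00024366102510807724)])
[0.6427 0.0341 0.067 ] [0.6434 0.0339 0.067 ]
[0.6419 0.0343 0.07  ] [0.6423 0.0342 0.07  ]
[0.6411 0.0345 0.073 ] [0.6412 0.0344 0.073 ]
[0.6402 0.0347 0.076 ] [0.6401 0.0347 0.076 ]
stamp (array([0.6017, 0.1009, 0.0253]), [np.float64(0.00026581872560922984), np.float64(0.00026581872560934694)])
[0.6021 0.1018 0.02  ] [0.6027 0.1018 0.02  ]
[0.6019 0.1015 0.022 ] [0.6024 0.1014 0.022 ]
diam  0.020898681749887387
```

play_rows:
  fingers: [0,0,0,0,0,0,0,255,255,255,255,255,255,255,255]
  linear:
    - [1,0,15]
    - [2,0,40]
    - [2,0,65]
    - [2,0,80]
    - [2,0,84]
    - [2,0,84]
    - [2,0,84]
    - [2,0,84]
    - [2,0,84]
    - [2,0,84]
    - [2,0,84]
    - [2,0,84]
    - [2,0,84]
    - [2,0,84]
    - [2,0,84]
  rot:
    - [0,0,0]
    - [0,0,0]
    - [0,0,0]
    - [0,0,0]
    - [0,0,0]
    - [0,0,0]
    - [0,0,0]
    - [0,0,0]
    - [0,0,0]
    - [0,0,0]
    - [0,0,0]
    - [0,0,0]
    - [0,0,0]
    - [0,0,0]
    - [0,0,0]

```text
time_s: 4.35
position: [0.6402, 0.0341, 0.0415]
tcp_rot: [[-0.977, 0.213, -0.0], [0.213, 0.977, -0.0], [0.0, -0.0, -1.0]]
force: [0.0, -0.8, -0.4]
opening: 0.355
```

```bash
python3 look.py w3
```

```text
t 4.35 pos [0.6402 0.0341 0.0415] F [ 0.0286 -0.7669 -0.3847] open 0.35516903440317416
```

View pics/w3.png

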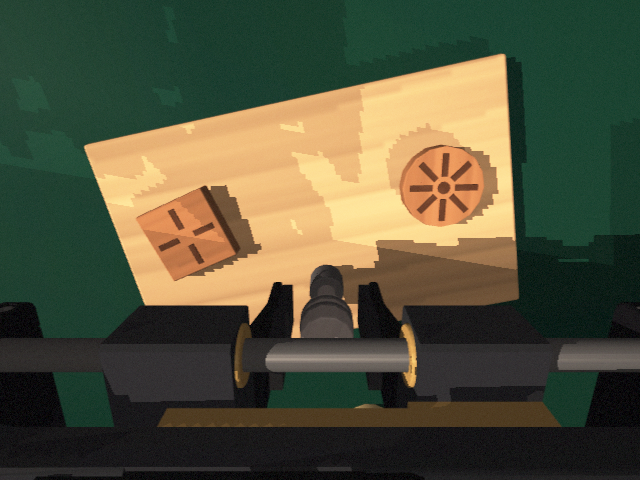

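Fingers are still closing (31 mm) and the knob at (326,315) is centred between them; I'll keep closing.

play_rows:
  fingers: [255,255,255,255,255]
  linear:
    - [0,0,0]
    - [0,0,0]
    - [0,0,0]
    - [0,0,0]
    - [0,0,0]
  rot:
    - [0,0,0]
    - [0,0,0]
    - [0,0,0]
    - [0,0,0]
    - [0,0,0]

```text
time_s: 4.9
position: [0.6403, 0.0345, 0.0415]
tcp_rot: [[-0.977, 0.213, 0.0], [0.213, 0.977, 0.001], [-0.0, 0.001, -1.0]]
force: [0.3, 2.7, -0.3]
opening: 0.239
```

play_rows:
  fingers: [255,255,255,255,255,255,255,255,255]
  linear:
    - [0,0,0]
    - [0,0,-3]
    - [0,0,-8]
    - [0,0,-14]
    - [0,0,-20]
    - [0,0,-26]
    - [0,0,-30]
    - [0,0,-32]
    - [0,0,-32]
  rot:
    - [0,0,0]
    - [0,0,0]
    - [0,0,0]
    - [0,0,0]
    - [0,0,0]
    - [0,0,0]
    - [0,0,0]
    - [0,0,0]
    - [0,0,0]

```text
time_s: 5.8
position: [0.6403, 0.0345, 0.0744]
tcp_rot: [[-0.977, 0.213, 0.0], [0.213, 0.977, 0.0], [-0.0, 0.001, -1.0]]
force: [0.7, 5.1, -0.4]
opening: 0.241
```

```bash
python3 look.py w4
```

```text
t 5.8 pos [0.6403 0.0345 0.0744] F [ 0.7213  5.1127 -0.4225] open 0.24095735809343055
```

View pics/w4.png

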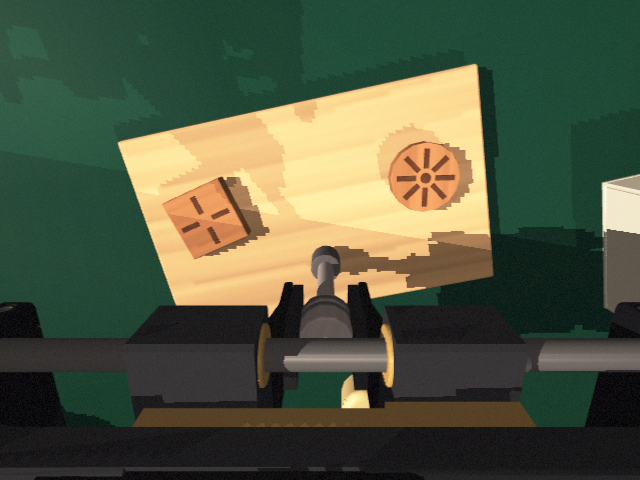

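play_rows:
  fingers: [255,255,255,255,255]
  linear:
    - [0,0.5,-1]
    - [0,1,-2]
    - [0,1,-3]
    - [0,1,-4]
    - [0,1,-4]
  rot:
    - [0,0,0]
    - [0,0,0]
    - [0,0,0]
    - [0,0,0]
    - [0,0,0]

```text
time_s: 6.35
position: [0.6403, 0.0346, 0.0777]
tcp_rot: [[-0.977, 0.213, -0.0], [0.213, 0.977, -0.001], [0.0, -0.001, -1.0]]
force: [0.8, 0.2, -1.7]
opening: 0.24
```

play_rows:
  fingers: [255,255,255]
  linear:
    - [0,0,-1]
    - [0,0,-2]
    - [0,0,-2]
  rot:
    - [0,0,0]
    - [0,0,0]
    - [0,0,0]

```text
time_s: 6.65
position: [0.6403, 0.0346, 0.0797]
tcp_rot: [[-0.977, 0.213, -0.0], [0.213, 0.977, -0.001], [0.0, -0.001, -1.0]]
force: [0.0, -0.9, -3.4]
opening: 0.244
```

play_rows:
  fingers: [255,255,255]
  linear:
    - [0,0,-1]
    - [0,0,-2]
    - [0,0,-2]
  rot:
    - [0,0,0]
    - [0,0,0]
    - [0,0,0]

```text
time_s: 6.95
position: [0.6402, 0.0346, 0.0798]
tcp_rot: [[-0.977, 0.213, -0.001], [0.213, 0.977, -0.001], [0.001, -0.001, -1.0]]
force: [4.4, -3.0, -16.6]
opening: 0.239
```

Stop reached: the force rose to 16.6 N and travel stopped at 38 mm, giving a start lift of about 6.7 mm, which agrees with the images. I'll relax slightly and release.

play_rows:
  fingers: [255,255,0,0,0,0,0,0]
  linear:
    - [0,0,1]
    - [0,0,1.5]
    - [0,0,1.5]
    - [0,0,1.5]
    - [0,0,1.5]
    - [0,0,1.5]
    - [0,0,1.5]
    - [0,0,1.5]
  rot:
    - [0,0,0]
    - [0,0,0]
    - [0,0,0]
    - [0,0,0]
    - [0,0,0]
    - [0,0,0]
    - [0,0,0]
    - [0,0,0]

```text
time_s: 7.75
position: [0.6405, 0.0353, 0.0805]
tcp_rot: [[-0.977, 0.213, 0.0], [0.213, 0.977, 0.0], [-0.0, 0.0, -1.0]]
force: [1.0, -0.1, 0.3]
opening: 0.7
```

play_rows:
  fingers: [0,0,0,0,0,0,0]
  linear:
    - [0,0,-15]
    - [0,0,-40]
    - [0,0,-70]
    - [0,0,-85]
    - [0,0,-90]
    - [0,0,-90]
    - [0,0,-90]
  rot:
    - [0,0,0]
    - [0,0,0]
    - [0,0,0]
    - [0,0,0]
    - [0,0,0]
    - [0,0,0]
    - [0,0,0]

```text
time_s: 8.45
position: [0.6398, 0.0352, 0.1695]
tcp_rot: [[-0.977, 0.213, -0.002], [0.213, 0.977, 0.0], [0.002, -0.0, -1.0]]
force: [0.9, 0.2, -0.6]
opening: 1.003
```

```bash
python3 look.py w5
python3 - <<'E'
from h import *
cv2.imwrite("pics/top1.png",capture("top")[:,:,::-1]);cv2.imwrite("pics/side1.png",capture("side")[:,:,::-1])
crop("pics/side1.png","pics/sc1.png",300,225,90,65,8)
crop("pics/w5.png","pics/w5c.png",230,150,200,160,4)
E
```

```text
t 8.45 pos [0.6398 0.0352 0.1695] F [ 0.9436  0.1855 -0.5739] open 1.0030718824950662
```

View pics/w5c.png

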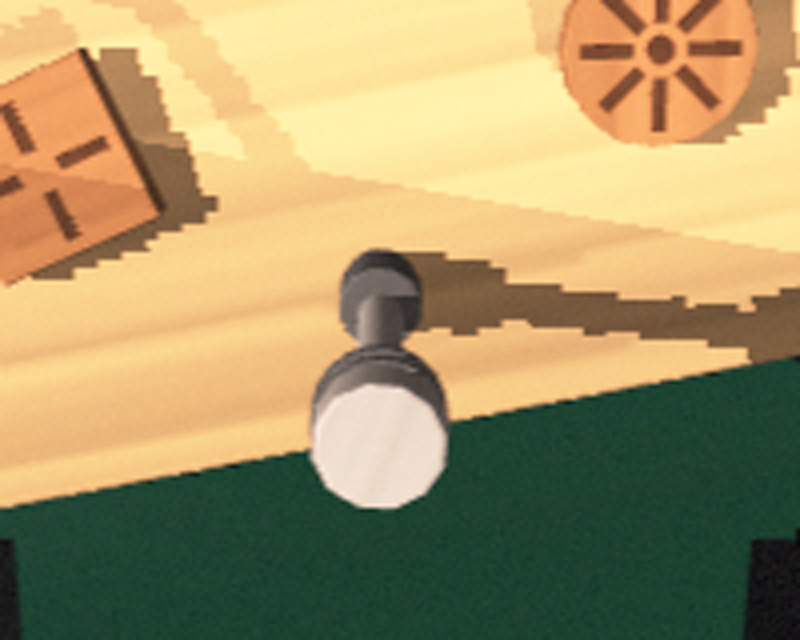

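View pics/sc1.png

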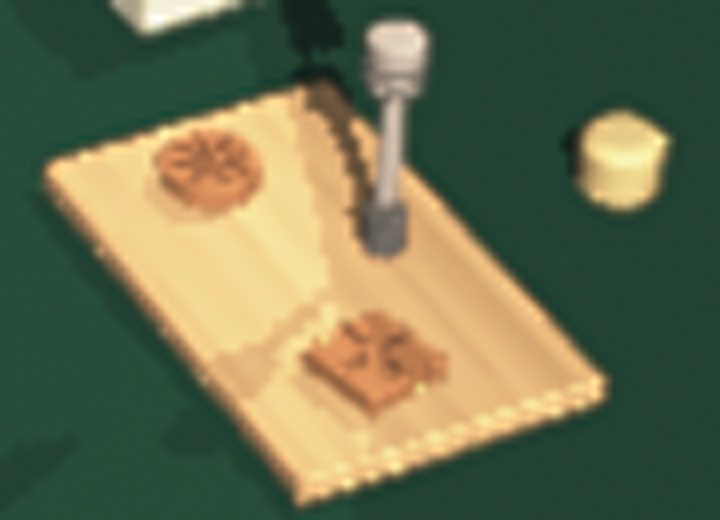

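Run:
```python
from h import *
import pickle
np.set_printoptions(precision=4,suppress=True)
w=pickle.load(open("w5.pkl","rb"));s=get_calibration("side")
S=lambda u,v:((u+.5)/8-.5+300,(v+.5)/8-.5+225)
print(tri([(w,(324.6,261.4)),(s,S(398,36))]),atz(w,(324.6,261.4),.112),atz(w,(394.9,162.1),.022))
go([.444,.322,.19],77.6)
```

```text
(array([0.6411, 0.0346, 0.1102]), [np.float64(0.000657261338367635), np.float64(0.0006572613383674095)]) [0.6412 0.0346 0.112 ] [0.6023 0.1015 0.022 ]
t 8.6 pos [0.6396 0.0352 0.1688] az 77.70651115503134 tilt 0.14590115371220036 F [0.1078 0.9201 0.3693] open 0.9986832161886576
linear [252.2617 238.5634 -20.6355] rot [-0.0136 -0.1453  0.1065]
```

play_rows:
  fingers: [0,0,0,0,0,0,0,0,0,0,0,0,0]
  linear:
    - [10,10,-8]
    - [30,28,-15]
    - [60,57,-20]
    - [95,90,-20]
    - [130,123,-20]
    - [165,156,-20]
    - [200,189,-20]
    - [230,217,-20]
    - [245,232,-20]
    - [252,239,-20]
    - [252,239,-20]
    - [252,239,-20]
    - [252,239,-20]
  rot:
    - [0,0,0]
    - [0,0,0]
    - [0,0,0]
    - [0,0,0]
    - [0,0,0]
    - [0,0,0]
    - [0,0,0]
    - [0,0,0]
    - [0,0,0]
    - [0,0,0]
    - [0,0,0]
    - [0,0,0]
    - [0,0,0]

```text
time_s: 9.9
position: [0.446, 0.3214, 0.19]
tcp_rot: [[-0.977, 0.214, 0.0], [0.214, 0.977, -0.0], [-0.0, -0.0, -1.0]]
force: [0.3, 0.4, -0.0]
opening: 0.999
```

```bash
python3 look.py w6
```

```text
t 9.9 pos [0.446  0.3214 0.19  ] F [ 0.2902  0.3523 -0.0057] open 0.9990508443361799
```

View pics/w6.png

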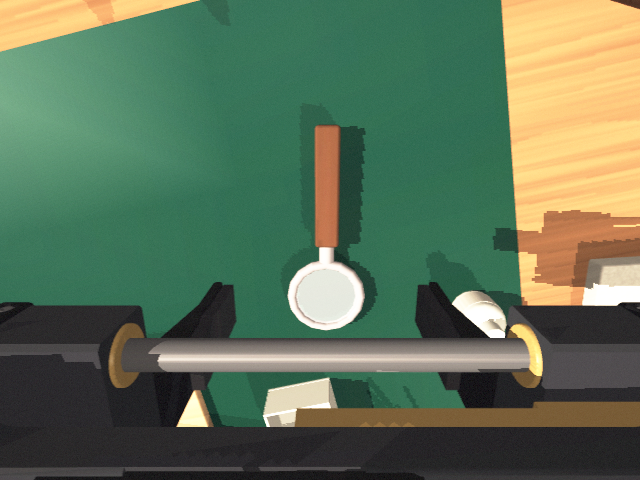

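The lens is directly below: handle along col ~327 from rows 126 to 247, ring centre ~(326,295).

Run:
```python
from h import *
import pickle
np.set_printoptions(precision=4,suppress=True)
w=pickle.load(open("w6.pkl","rb"))
im=cv2.imread("pics/w6.png");hsv=cv2.cvtColor(im,cv2.COLOR_BGR2HSV)
sub=im[110:260,300:360].astype(int)
m=((sub[:,:,2]-sub[:,:,1])>50).astype(np.uint8)
n,l,st,ce=cv2.connectedComponentsWithStats(m);i=1+np.argmax(st[1:,4]);print(st[i],ce[i])
ys,xs=np.where(l==i)
for y in (20,40,60,80,100,120,130):
    q=xs[ys==y]; 
    if len(q): print(y+110,q.min()+300,q.max()+300)
crop("pics/w6.png","pics/w6c.png",270,110,120,230,3)
```

```text
[  15   16   24  121 2714] [26.3217 74.5387]
130 315 338
150 315 338
170 315 337
190 316 337
210 316 337
230 316 336
240 316 336
```

View pics/w6c.png

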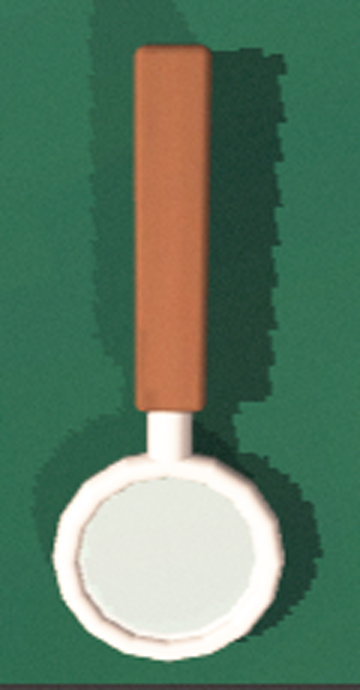

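Run:
```python
from h import *
import pickle
np.set_printoptions(precision=4,suppress=True)
w=pickle.load(open("w6.pkl","rb"));t=get_calibration("top")
T=lambda u,v,k=7,o=(220,225):((u+.5)/k-.5+o[0],(v+.5)/k-.5+o[1])
b=atz(w,(327,126.5),.022);f=atz(w,(326.5,246.5),.022);r=atz(w,(326.5,295),.0155)
print("w",b,f,r,np.linalg.norm(f-b),np.linalg.norm(r-f), np.arctan2(f[1]-b[1],f[0]-b[0]),np.arctan2(r[1]-b[1],r[0]-b[0]))
print("tri b",tri([(w,(327,126.5)),(t,T(95,556))]));print("tri f",tri([(w,(326.5,246.5)),(t,T(157,303))]));print("tri ring",tri([(w,(326.5,295)),(t,T(193,175))]))
a=np.arctan2(r[1]-b[1],r[0]-b[0]);u=np.array([np.cos(a),np.sin(a),0])
o=(b+79*u/1000+f-31*u/1000+r-85*u/1000)/3;print("origin",o,np.degrees(a)+90)
go([o[0],o[1],.003],np.degrees(a)+90)
```

```text
w [0.3702 0.3395 0.022 ] [0.4746 0.3163 0.022 ] [0.5262 0.3051 0.0155] 0.10693053988642798 0.05323252323969657 -0.21861529646684077 -0.21717936039866464
tri b (array([0.3708, 0.3394, 0.0094]), [np.float64(0.00037931973850487507), np.float64(0.00037931973850497677)])
tri f (array([0.4733, 0.316 , 0.0244]), [np.float64(0.0006683334308689873), np.float64(0.0006683334308689575)])
tri ring (array([0.528 , 0.3044, 0.0113]), [np.float64(0.00038754138523004885), np.float64(0.00038754138523015174)])
origin [0.445  0.323  0.0198] 77.55653925180587
t 9.95 pos [0.446  0.3213 0.19  ] az 77.59599446760087 tilt 0.014851045067563368 F [0.683  0.4596 0.5044] open 0.9995891239587382
linear [  1.4009   1.4862 187.0272] rot [-0.0086  0.0121  0.0395]
```

play_rows:
  fingers: [0,0,0,0,0,0,0,0,0,0,0]
  linear:
    - [0,1,15]
    - [1,1,45]
    - [1,1.5,80]
    - [1,1.5,115]
    - [1,1.5,145]
    - [1,1.5,165]
    - [1,1.5,175]
    - [1,1.5,181]
    - [1,1.5,184]
    - [1,1.5,184]
    - [1,1.5,184]
  rot:
    - [0,0,0]
    - [0,0,0]
    - [0,0,0]
    - [0,0,0]
    - [0,0,0]
    - [0,0,0]
    - [0,0,0]
    - [0,0,0]
    - [0,0,0]
    - [0,0,0]
    - [0,0,0]

```text
time_s: 11.05
position: [0.4451, 0.3242, 0.0069]
tcp_rot: [[-0.977, 0.213, 0.002], [0.213, 0.977, 0.001], [-0.001, 0.001, -1.0]]
force: [0.3, -0.0, -0.1]
opening: 1.0
```

play_rows:
  fingers: [0,0,0,255,255,255,255,255,255,255,255,255,255,255,255,255,255]
  linear:
    - [0,-0.5,2]
    - [0,-1,4]
    - [0,-1,4]
    - [0,-1,4]
    - [0,-1,4]
    - [0,-1,4]
    - [0,-1,4]
    - [0,-1,4]
    - [0,-1,4]
    - [0,-1,4]
    - [0,-1,4]
    - [0,-1,4]
    - [0,-1,4]
    - [0,-1,4]
    - [0,-1,4]
    - [0,-1,4]
    - [0,-1,4]
  rot:
    - [0,0,0]
    - [0,0,0]
    - [0,0,0]
    - [0,0,0]
    - [0,0,0]
    - [0,0,0]
    - [0,0,0]
    - [0,0,0]
    - [0,0,0]
    - [0,0,0]
    - [0,0,0]
    - [0,0,0]
    - [0,0,0]
    - [0,0,0]
    - [0,0,0]
    - [0,0,0]
    - [0,0,0]

```text
time_s: 12.75
position: [0.4442, 0.323, 0.002]
tcp_rot: [[-0.977, 0.213, 0.0], [0.213, 0.977, 0.0], [-0.0, 0.0, -1.0]]
force: [0.1, 0.4, 0.3]
opening: 0.247
```

```bash
python3 look.py w7; python3 -c "
from h import *
go([0,0,0])"
```

```text
t 12.75 pos [0.4442 0.323  0.002 ] F [0.1195 0.402  0.3375] open 0.24744005139927086
t 12.8 pos [0.44425092 0.32300764 0.00206085] az 77.70956989147922 tilt 0.0035057826625743953 F [ 0.54332417 -0.32187777  0.93015447] open 0.2451969559166528
linear [ 365.3115708  -410.171191      2.02854739] rot [ 1.87123454e-03  2.96462359e-03 -4.84111245e-08]
```

View pics/w7.png

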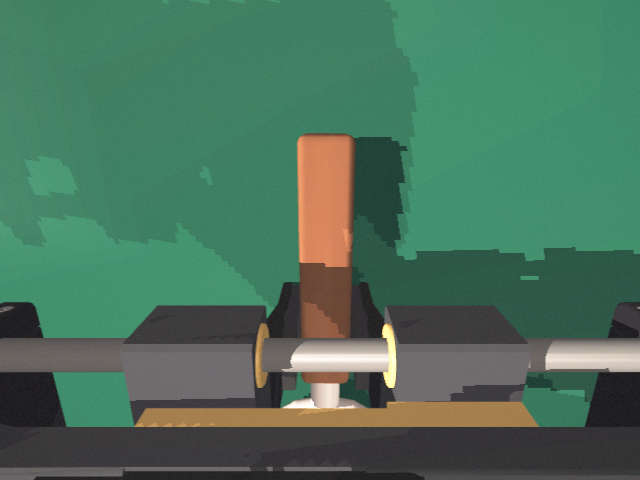

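Run:
```python
from h import *
import pickle
np.set_printoptions(precision=4,suppress=True)
w=pickle.load(open("w7.pkl","rb"));s=bot.read_state();R=s["tcp_rot"];p=s["position"]
for uv in [(327,134.5),(299,200),(354.5,200),(325.5,382)]:
    print(uv,R.T@(atz(w,uv,.022)-p)*1000)
print(R.T@(np.array([.527,.3047,.011])-p)*1000)
go([.444,.323,.05],77.6)
```

```text
(327, 134.5) [ 77.5881   0.6722 -19.9431]
(299, 200) [ 53.235  -10.0871 -19.9422]
(354.5, 200) [ 53.2426  11.3279 -19.9415]
(325.5, 382) [-30.4652   0.191  -19.9376]
[-84.7501  -0.2732  -8.9348]
t 12.8 pos [0.4443 0.323  0.0021] az 77.70956989147922 tilt 0.0035057826625743953 F [ 0.5433 -0.3219  0.9302] open 0.2451969559166528
linear [  0.2411  -0.0593 -47.9392] rot [0.0019 0.003  0.1096]
```

play_rows:
  fingers: [255,255,255,255,255,255,255,255,255,255,255,255]
  linear:
    - [0,0,-2]
    - [0,0,-6]
    - [0,0,-14]
    - [0,0,-26]
    - [0,0,-40]
    - [0,0,-56]
    - [0,0,-72]
    - [0,0,-86]
    - [0,0,-95]
    - [0,0,-100]
    - [0,0,-100]
    - [0,0,-100]
  rot:
    - [0,0,0]
    - [0,0,0]
    - [0,0,0]
    - [0,0,0]
    - [0,0,0]
    - [0,0,0]
    - [0,0,0]
    - [0,0,0]
    - [0,0,0]
    - [0,0,0]
    - [0,0,0]
    - [0,0,0]

```text
time_s: 14.0
position: [0.4439, 0.3228, 0.1019]
tcp_rot: [[-0.977, 0.213, -0.001], [0.213, 0.977, -0.0], [0.0, -0.0, -1.0]]
force: [-0.1, 0.9, -0.4]
opening: 0.251
```

```bash
python3 look.py w8
python3 - <<'E'
from h import *
cv2.imwrite("pics/top2.png",capture("top")[:,:,::-1]);cv2.imwrite("pics/side2.png",capture("side")[:,:,::-1])
crop("pics/top2.png","pics/tc3.png",200,210,100,100,6)
crop("pics/side2.png","pics/sc3.png",210,150,120,90,6)
E
```

```text
t 14.0 pos [0.4439 0.3228 0.1019] F [-0.1273  0.9386 -0.3943] open 0.25103892745404455
```

View pics/w8.png

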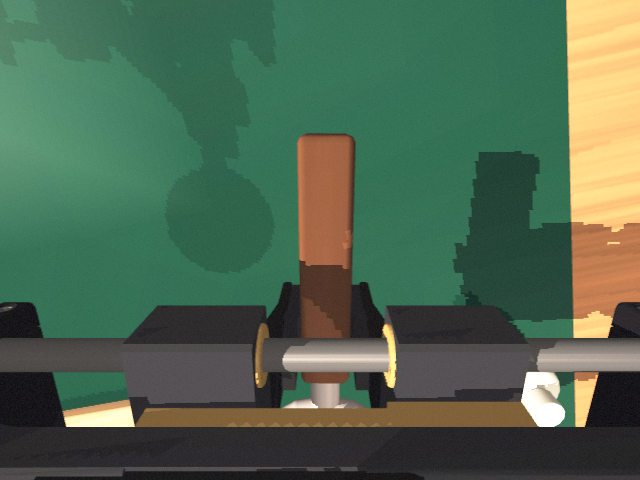

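View pics/tc3.png

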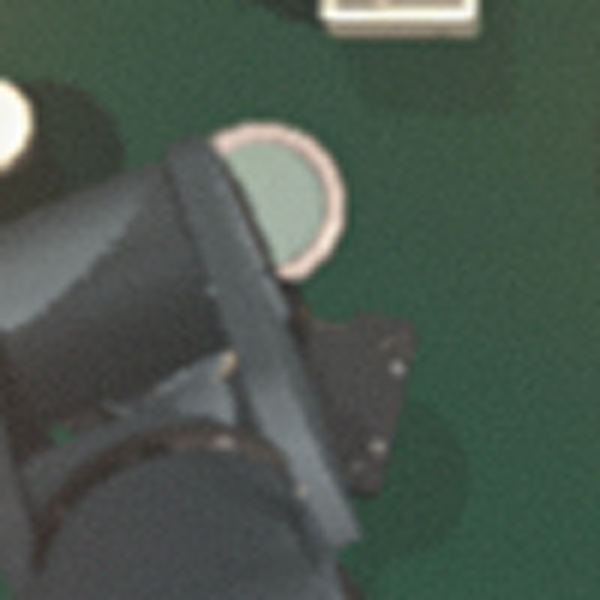

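View pics/sc3.png

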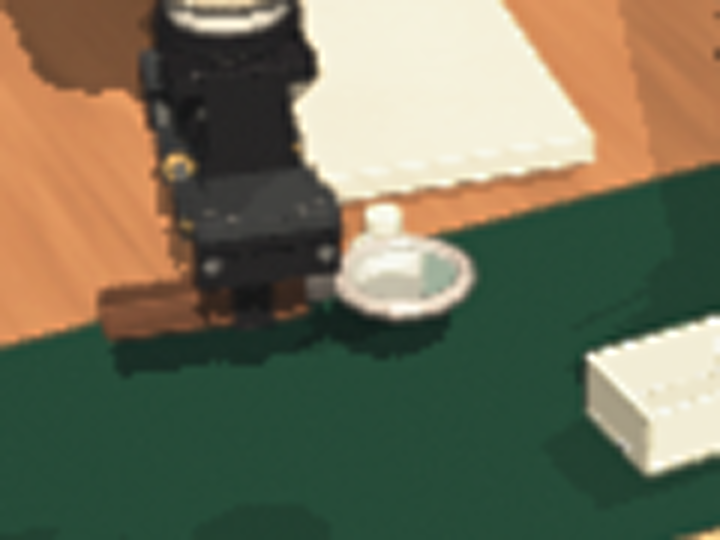

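Lift is good: the handle sits in the same pixels (rows 134–382) before and after lifting, so there was no slip. Now I'll move over the stamp.

```bash
python3 -c "
from h import *
go([.5189,.1193,.103])"
```

```text
t 14.15 pos [0.443775   0.32275385 0.10136537] az 77.71038946809315 tilt 0.08772162710104955 F [ 0.56588531  0.27058237 -0.87456206] open 0.2495118117307923
linear [-116.70739173 -182.80239175   -1.60511766] rot [-5.35892038e-02 -6.94498459e-02 -3.24785063e-05]
```

play_rows:
  fingers: [255,255,255,255,255,255,255,255,255,255,255,255,255,255,255,255,255,255,255,255]
  linear:
    - [-2,-3,0]
    - [-6,-9,-1]
    - [-13,-20,-1]
    - [-22,-34,-1]
    - [-33,-52,-1]
    - [-45,-71,-1]
    - [-57,-90,-1]
    - [-69,-108,-1]
    - [-81,-127,-1]
    - [-92,-144,-1]
    - [-101,-158,-1]
    - [-108,-169,-1]
    - [-113,-177,-1]
    - [-116,-181,-1]
    - [-117,-183,-1]
    - [-117,-183,-1]
    - [-117,-183,-1]
    - [-117,-183,-1]
    - [-117,-183,-1]
    - [-117,-183,-1]
  rot:
    - [0,0,0]
    - [0,0,0]
    - [0,0,0]
    - [0,0,0]
    - [0,0,0]
    - [0,0,0]
    - [0,0,0]
    - [0,0,0]
    - [0,0,0]
    - [0,0,0]
    - [0,0,0]
    - [0,0,0]
    - [0,0,0]
    - [0,0,0]
    - [0,0,0]
    - [0,0,0]
    - [0,0,0]
    - [0,0,0]
    - [0,0,0]
    - [0,0,0]

```text
time_s: 16.15
position: [0.5195, 0.1196, 0.1031]
tcp_rot: [[-0.977, 0.212, -0.0], [0.212, 0.977, 0.0], [0.0, -0.0, -1.0]]
force: [-1.1, -0.6, -0.9]
opening: 0.252
```

```bash
python3 look.py w9
python3 - <<'E'
from h import *
import pickle
cv2.imwrite("pics/top3.png",capture("top")[:,:,::-1]);cv2.imwrite("pics/side3.png",capture("side")[:,:,::-1])
crop("pics/top3.png","pics/tc4.png",290,170,100,80,8)
crop("pics/side3.png","pics/sc4.png",280,190,100,75,8)
np.set_printoptions(precision=4,suppress=True)
P=[]
for i in range(6):
    s=bot.read_state();P.append(s["position"]);capture("side")
print(P,np.mean(P,0),s["tcp_rot"])
go([.5189,.1193,.103],77.6)
E
```

```text
t 16.15 pos [0.5195 0.1196 0.1031] F [-1.0727 -0.555  -0.9004] open 0.25241683651692937
[array([0.5195, 0.1194, 0.103 ]), array([0.5196, 0.1193, 0.103 ]), array([0.5196, 0.1193, 0.103 ]), array([0.5196, 0.1193, 0.1031]), array([0.5196, 0.1192, 0.103 ]), array([0.5196, 0.1193, 0.103 ])] [0.5196 0.1193 0.103 ] [[-0.9771  0.2129  0.    ]
 [ 0.2129  0.9771  0.    ]
 [-0.      0.     -1.    ]]
t 16.6 pos [0.5196 0.1193 0.1031] az 77.70406780971291 tilt 0.0036787945320371587 F [ 0.0323 -0.0594 -1.1104] open 0.24639204165325934
linear [ 0.7072 -0.1139  0.0618] rot [0.0013 0.0034 0.1041]
```

View pics/tc4.png

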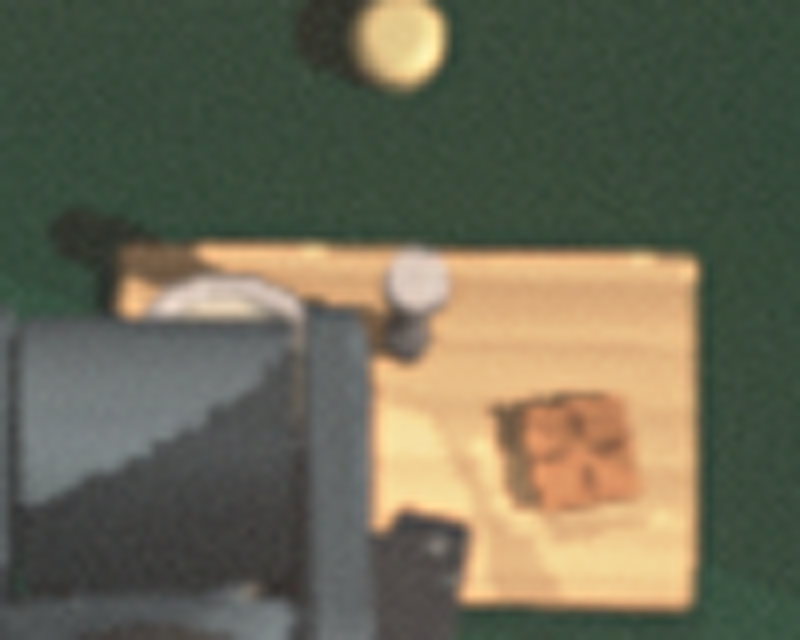

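View pics/sc4.png

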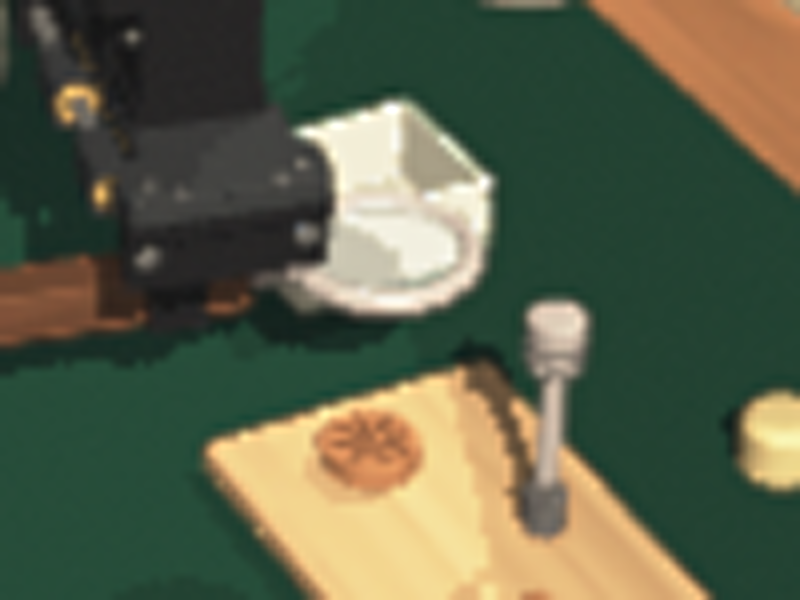

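View pics/w9.png

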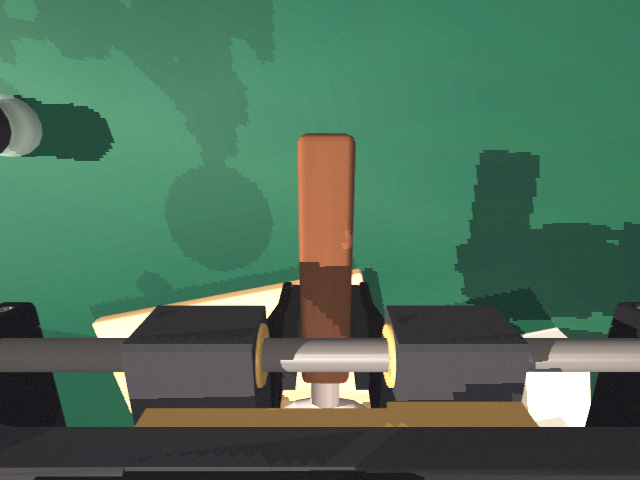

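Top and side views show the ring beside the raised knob. I'll overlay the predicted ring and stamp outlines as a check.

Run:
```python
from h import *
R=bot.read_state()["tcp_rot"];p=np.array([.5196,.1193,.103])
C=p+R@np.array([-.085,.0002,-.009]);print(C)
for n,src,x0,y0,w,h in [("side","pics/side3.png",280,190,100,75),("top","pics/top3.png",290,170,100,80)]:
    c=get_calibration(n);crop(src,"pics/tmp.png",x0,y0,w,h,8);im=cv2.imread("pics/tmp.png")
    def circ(cc,r,col):
        pts=[(proj(c,cc+r*np.array([np.cos(a),np.sin(a),0]))-[x0-.5,y0-.5])*8-.5 for a in np.linspace(0,2*np.pi,60)]
        cv2.polylines(im,[np.int32(np.round(pts))],True,col,1)
    circ(C+[0,0,.0045],.0385,(0,0,255));circ(C-[0,0,.0045],.0385,(255,0,0))
    circ(np.array([.602,.1014,.022]),.02,(0,255,0));circ(np.array([.641,.0346,.112]),.0115,(255,0,255))
    cv2.imwrite(f"pics/ov_{n}.png",im)
```

```text
[0.60269218 0.10139363 0.11200508]
```

View pics/ov_side.png

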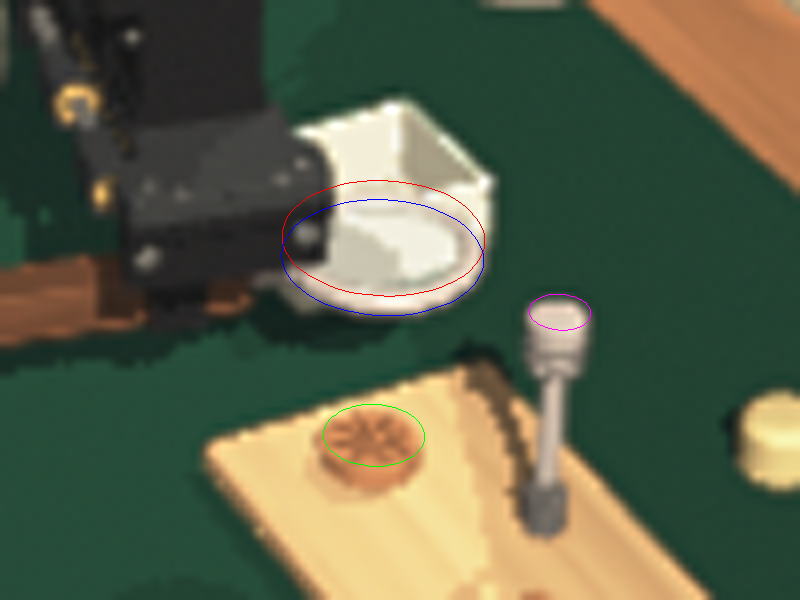

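View pics/ov_top.png

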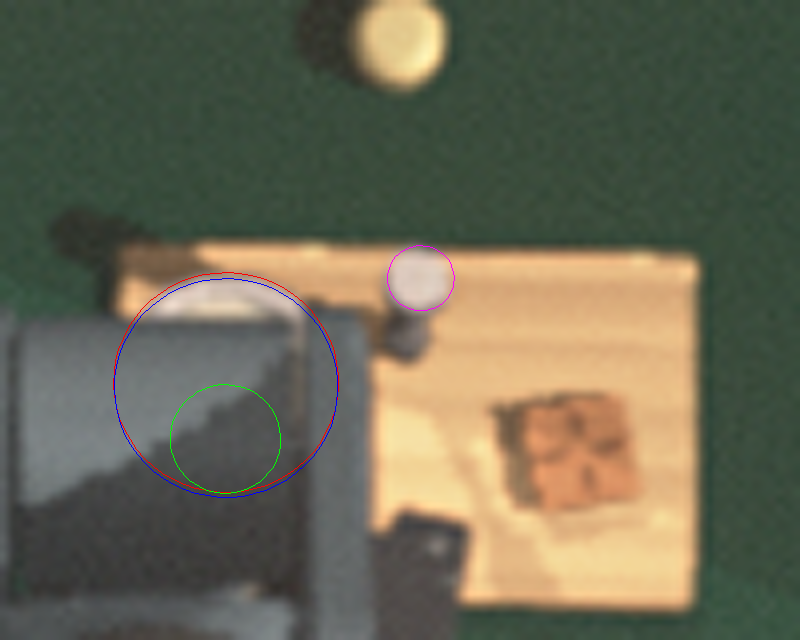

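play_rows:
  fingers: [255,255,255,255,255]
  linear:
    - [0.4,0,0]
    - [0.4,0,0]
    - [0.4,0,0]
    - [0.4,0,0]
    - [0.4,0,0]
  rot:
    - [0,0,0]
    - [0,0,0]
    - [0,0,0]
    - [0,0,0]
    - [0,0,0]

```text
time_s: 17.1
position: [0.5192, 0.1194, 0.103]
tcp_rot: [[-0.977, 0.213, 0.0], [0.213, 0.977, -0.0], [-0.0, -0.0, -1.0]]
force: [0.7, -1.1, -0.9]
opening: 0.249
```

Run:
```python
from h import *
np.set_printoptions(precision=4,suppress=True)
s=bot.read_state();print(s["time_s"],s["position"],s["qvel"],s["force"],s["opening"])
print(bot.hand_in())
```

```text
17.1 [0.5192 0.1194 0.103 ] [-0.0981  0.0466 -0.0495 -0.0444  0.0511  0.0067] [ 0.6659 -1.1078 -0.8536] 0.24864008661705855
the job is handed in; nothing more can be done
None
```

I raised the gauge knob to its stop and released it. Then I picked up the mat lens, the one nearer the base, and handed in at 17.1 s while holding it level over the round stamp.

- **Knob:** It stopped after 38 mm of travel, when the force rose to about 17 N. After release, two views put its top at about 110 mm, against 112 mm nominal, which is within the calibration error. It was still raised in the last pictures.
- **Lens:** It did not slip in the grip; the wrist picture looked the same before and after lifting. By my estimate the glass centre is at about (0.602, 0.101, 0.112) m. The stamp is at (0.602, 0.101) m, so they should be within about 1 mm. Tilt was near 0° and the arm was still.
- **Disagreements:** The side and top overlays of ring, stamp and knob were each off by about 1 mm, mostly the same way. The top camera could see only part of the ring, so centring rests mainly on the wrist measurements and the arm's pose.
- **Everything else:** In the last pictures the square stamp, round stamp, box and wax stub looked unmoved. I did not measure the other items again.

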